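# Ease a wafer carrier over onto the flat finder

## Task

The wafer carrier stands on its end on the ledge of the flat finder, its feet side facing the raised roller deck. With the fingertips at its handle bar, tip it over against the edge of the deck and ease it all the way down, never letting it drop, so that it comes to rest gently on its feet on the deck, astride the roller with its open side up, and stays where it came down. Do not grip, lift or carry the carrier, leave the things around it alone, and move clear at the end.

Things in the scene. Friction and masses are not known exactly. Their poses are not given: they have to be found in the camera images.
- finder: Flat finder, fixed grey bench unit. Origin: on the bench under the middle of its deck; z up; +x from deck to ledge, roughly away from the robot. Box x -50 to +125 mm, y +-62; its top, the ledge where the carrier stands, is 45 mm above the bench. Raised deck x -50 to +50, y +-55, top at 51 mm. Both rubber-faced, non-slip. Free space before the low-x end.
- finder_edge (a point): Middle of the upper edge of the deck (finder x = +50 mm, 51 mm above the bench). Here the deck ends in a 6 mm step down to the ledge: the stop that the carrier's foot stands against, up to 3 mm off and square within about 2 degrees.
- finder_roller (a point): Middle of the top of the roller on the deck: 12 mm wide, 84 mm long along the finder's x, 6 mm proud of the deck.
- carrier: White wafer carrier holding dark round wafers, one rigid part, 0.2 to 0.4 kg, 168 mm long (z, up at the start), 70 mm wide (y), 60 mm deep (x). Origin: centre of the end it stands on. Feet side at x = -30 mm, facing the deck; open side at x = +30 mm: x must end pointing up, z along the finder's -x. Top-heavy: once leaned some 20 to 25 degrees it goes over by itself and drops unless held.
- carrier_bar (a point): Middle of the handle bar at the carrier's upper end: round, 10 mm thick, along carrier y, 60 mm clear between the two arms that carry it, at carrier x = 0, z = 160 mm. 31 mm free between bar and the end wall below it, open on the feet side and the open side, so a fingertip can go either side of the bar, one to push and one to bear the weight.
- carrier_heel (a point): Point on the carrier's feet plane (carrier x = -30, y = 0, z = 6 mm), level with the deck's edge at the start; the carrier turns about here. The feet are the edges of its two side walls (5 mm thick, outer faces at y = +-35 mm, 124 mm long); between them all is 14 mm or more above the feet, clear of the roller.
- positioner: Bystander: black probe positioner, 60 x 46 mm base, 76 mm high, with a thin probe arm, origin under its centre.
- wafer_box: Bystander: flat round grey single-wafer box, 72 mm across, 19 mm high, origin under its centre.
- eyepiece: Bystander: dark microscope eyepiece standing on end, 38 mm across, 50 mm high, origin under its centre.

How it is judged:
At the end, for the whole second after the job is handed in: The carrier lies at rest on its feet on the deck: open side up within 4 degrees, lengthwise along the deck within 7 degrees, feet at deck height (+-4 mm), astride the roller (heel within 20 mm of the deck's middle line) and where it came down (heel within 30 mm of the edge it was tipped over) (angle between carrier's own x axis and vertical below 0.07 rad and angle between the z axis of carrier and the x axis of finder, either way round below 0.12 rad and x of carrier_bar in the frame of finder below -0.06 m and x of carrier_heel in the frame of finder between 0.02 and 0.08 m and y of carrier_heel in the frame of finder between -0.02 and 0.02 m and z of carrier_heel in the frame of finder between 0.047 and 0.055 m and linear speed of carrier below 0.02 m/s); the robot touches nothing.
It fails at once if the carrier drops or is flung: it turns faster than 3 rad/s (angular speed of carrier above 3 rad/s).
It fails at once if the carrier's heel is lifted more than 15 mm above the deck (z of carrier_heel in the frame of finder above 0.066 m).
It fails at once if the carrier is carried or pushed away: its heel is more than 50 mm from the edge (distance between carrier_heel and finder_edge above 0.05 m).
It fails at once if the carrier is gripped or forced: fingers load it with over 10 N (contact force between the fingers and carrier above 10 N).
It fails at once if the positioner, wafer box or eyepiece is disturbed (moved 15 mm) (distance of any of positioner, wafer_box, eyepiece from where it was at the start of the episode above 0.015 m).
It also fails if it takes over 45 s, if anything falls off the work surface, if the arm or the gripper's body presses on something with over 40 N, if the wrist force passes 120 N, or if a joint passes its speed limit or range.

## Robot

A 6-joint arm with a two-finger parallel gripper is mounted at the origin on the work surface. World frame = base frame: x ahead of the robot, y to its left, z up, the work surface at z = 0. Lengths are in m, angles in rad, forces in N, time in s.
With the tool pointing down it reaches from about 0.325 to 0.9 m from the base axis. Payload 6.1 kg.
Tool frame: the origin (TCP) lies midway between the tips of the shut fingers; the grasp point (between the pads) lies 19 mm behind it; x points along the fingers, y is the direction in which the jaws open and shut, and the axes are right-handed (so a half turn about x gives the same grasp; the last joint's range is limited). The gripper opens to 85 mm and grips with 20 to 120 N. Pads are 22 mm wide; open, the fingers measure 114 mm over their backs; the gripper's body (76 mm by 85 mm) begins 54 mm behind the grasp point. The pads swing forward as they close: fully open they stand 13 mm farther back than shut.
Start: joints at [1.016, 0.22, 1.526, -0, 1.395, -0.126], TCP at [0.26, 0.568, 0.231] pointing down, gripper open.
Joint ranges: [-2.98, 2.98], [-0.91, 2.08], [0.09, 2.57], [-1.24, 4.39], [0.2, 2.65], [-2.68, 2.68]. Speed limits (rad/s): [2.57, 2.57, 3.01, 3.14, 3.14, 3.14].

## Interface

Orientations are given as [roll, pitch, yaw] about the fixed x, y, z axes, in that order (R = Rz(yaw) Ry(pitch) Rx(roll)).
In Python, from plant import movep, move_l, set_joints, gripper_to, hold, inverse_kinematics, observe, get_image, get_calibration, Unreachable, job_done gives the robot as it stands. Calls block until the motion is done:
- movep(position, orientation): joint-space move of the TCP to a pose.
- move_l(position, feed=0.15, rotation=None, max_force=None): straight line of the TCP; rotation=None keeps the orientation; feed is the mean speed in m/s. With max_force (N) it stops when the force on the tool has changed by that much, and returns True; else False.
- set_joints(angles): joint-space move.
- gripper_to(opening, f_grip=None): finger opening in m; f_grip is the grip in N (None keeps the last); returns when the fingers have stopped.
- hold(seconds).
- inverse_kinematics(position, orientation): joint angles nearest the present ones, or None.
- observe(): the state.
- get_image(name): name is "side" or "top"; returns (picture, depth): 420x560x3 uint8, red, green, blue; 420x560 float32, m along the optical axis (not along the pixel's ray), 0 where there is no reading.
- get_calibration(name): a dict with "intrinsics" (3x3 intrinsics, pixels), "dist_coeffs" ([k1, k2, p1, p2, k3] as OpenCV has them; the pictures are not rectified), "world_from_camera" (4x4, takes a point from camera to world coordinates). Camera axes: x right, y down, z forward; pixel columns grow to the right and rows downward; lengths in m; the calibration is good to about 2 mm. A picture is of the moment at which its call begins. get_calibration takes no time and is no camera call.
A pose or a line that the arm cannot do raises Unreachable and nothing moves.
- job_done(): hands the job in, once; it reports no verdict.
The state is a dict: "time_s": time; "q": joint angles; "joint_velocities": joint speeds; "joint_torque": joint torques, N m; "eef_pos": TCP position; "tcp_rot": TCP orientation; "ft_force": force on the tool from outside, world axes, zero at the start; "torque": the same for the moment, N m; "opening": finger opening in m.
Only numpy, scipy, OpenCV 4.12 (cv2) and the standard library are available. Lean on these libraries where they do the work, as an engineer would, in place of code of your own. Each camera call takes 0.05 s, during which the arm holds its last target. There are 200 camera calls.

## Working session

There is one attempt and no reset: what is moved stays moved. The work goes in short steps, each a Python script; the robot and the scene stay as the last script left them, time stands still between calls to the robot, and variables do not carry over. Pictures are saved under pics/ and viewed, on a budget of 10 in all, crops included, one or two more only if the job needs it, and the job is handed in when it is done.

```bash
mkdir -p pics; ls; python3 - <<'E'
from plant import *
import numpy as np, cv2
for n in("side","top"):
    im,d=get_image(n); cv2.imwrite(f"pics/{n}0.png",im[:,:,::-1]); np.savez(f"{n}0.npz",im=im,d=d)
    c=get_calibration(n); print(n,{k:np.round(v,4).tolist() for k,v in c.items()}, (d>0).mean())
o=observe(); print(o)
E
```

```text
pics
side {'intrinsics': [[489.4686, 0.0, 268.5603], [0.0, 489.4686, 216.0933], [0.0, 0.0, 1.0]], 'dist_coeffs': [0.0108, 0.0, 0.0, 0.0, 0.0], 'world_from_camera': [[0.974, -0.1347, 0.1819, 0.4401], [-0.2262, -0.6108, 0.7588, -0.6507], [0.0089, -0.7802, -0.6255, 0.7051], [0.0, 0.0, 0.0, 1.0]]} 0.9958886054421768
top {'intrinsics': [[542.2504, 0.0, 289.0131], [0.0, 542.2504, 203.8988], [0.0, 0.0, 1.0]], 'dist_coeffs': [0.0476, 0.0, 0.0, 0.0, 0.0], 'world_from_camera': [[0.0191, -0.9874, 0.1573, 0.4402], [-0.9997, -0.0217, -0.0146, 0.0522], [0.0178, -0.1569, -0.9874, 1.2571], [0.0, 0.0, 0.0, 1.0]]} 0.9959948979591837
{'time_s': 0.1, 'q': array([ 1.01586098e+00,  2.21186819e-01,  1.52750747e+00,  7.88785003e-06,
        1.39469548e+00, -1.26106259e-01]), 'joint_velocities': array([-0.00105881, -0.00030775, -0.0012665 ,  0.00056292, -0.00121241,
        0.00049981]), 'joint_torque': array([ 7.38029630e-04, -4.98243821e+01, -3.90546477e+01, -1.45243484e-04,
        5.64612856e-03, -3.46846093e-05]), 'eef_pos': array([0.25959146, 0.56793499, 0.23027843]), 'tcp_rot': array([-1.70122245,  1.56899919, -2.13005292]), 'ft_force': array([-0.1878264, -0.0992204, -0.1544259]), 'torque': array([ 0.01200251,  0.03639432, -0.02151009]), 'opening': 0.0853582236256345}
```

View pics/side0.png

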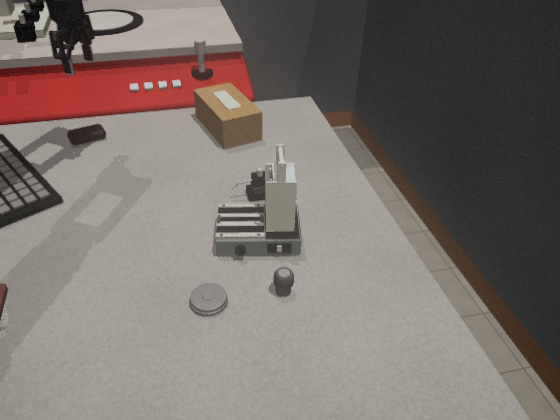

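View pics/top0.png

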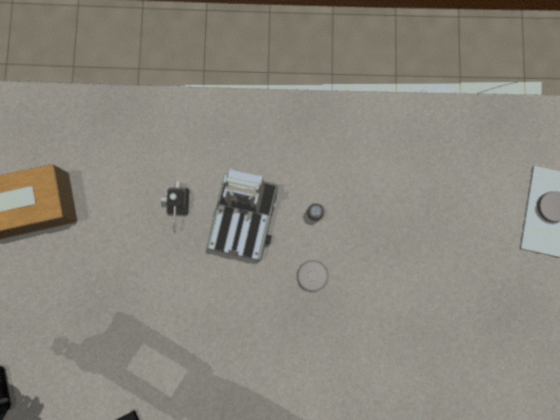

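Both views show the carrier upright on the ledge (side ≈(282,190), top ≈(242,185)). The deck is nearer the robot, the positioner is at top (177,200), the eyepiece at (316,211) and the wafer box at (312,276). Next I'll turn the depth into points.

```bash
cat > h.py <<'E'
from plant import *
import numpy as np, cv2
def cloud(n,im=None,d=None):
    if d is None: im,d=get_image(n)
    c=get_calibration(n); v,u=np.mgrid[:d.shape[0],:d.shape[1]]
    uv=np.stack([u,v],-1).reshape(-1,1,2).astype(float)
    r=cv2.undistortPoints(uv,c["intrinsics"],c["dist_coeffs"])[:,0]
    P=np.c_[r,np.ones(len(r))]*d.reshape(-1,1); T=c["world_from_camera"]
    return (P@T[:3,:3].T+T[:3,3]).reshape(*d.shape,3), im, d
E
python3 - <<'E'
from h import *
C={}
for n in("side","top"):
    z=np.load(f"{n}0.npz"); P,im,d=cloud(n,z["im"],z["d"]); C[n]=P
    ok=(d>0)
    reg=ok&(P[...,0]>.4)&(P[...,0]<.85)&(P[...,1]>-.1)&(P[...,1]<.25)
    tab=reg&(abs(P[...,2])<.012); print(n,"table z",np.median(P[tab][:,2]))
    Q=P[reg]
    for lo,hi in((.041,.048),(.048,.0545),(.06,.25),(.19,.25)):
        s=Q[(Q[:,2]>lo)&(Q[:,2]<hi)]; 
        if len(s)<5: continue
        r=cv2.minAreaRect((s[:,:2]*1000).astype(np.float32)); print(lo,hi,len(s),np.round(r[0],1),np.round(r[1],1),round(r[2],1),"med z",np.round(np.median(s[:,2]),4))
    # components above table
    m=(reg&(P[...,2]>.008)).astype(np.uint8); k,l,st,ce=cv2.connectedComponentsWithStats(m)
    for i in range(1,k):
        if st[i,4]>40:
            s=P[l==i]; print("comp",st[i],np.round(s.min(0),3),np.round(s.max(0),3))
    c=get_calibration(n)
a=cv2.imread("pics/side0.png")[130:270,190:330]; b=cv2.imread("pics/top0.png")[150:290,180:320]
cv2.imwrite("pics/crop.png",np.hstack([cv2.resize(x,None,fx=2.8,fy=2.8,interpolation=cv2.INTER_CUBIC) for x in(a,b)]))
# height map of finder, top view
E
```

```text
side table z -0.001222668396296811
0.041 0.048 979 [594.   81.6] [241.  174.3] 78.2 med z 0.0443
0.048 0.0545 1605 [586.9  81.4] [230.9 163.4] 77.6 med z 0.05
0.06 0.25 2045 [650.2 129.8] [75.2 59.1] 78.7 med z 0.143
0.19 0.25 206 [648.9 129.2] [71.7 15.1] 78.9 med z 0.2068
comp [ 215  145   86  111 5574] [0.508 0.058 0.008] [0.703 0.211 0.214]
comp [273 268  21  26 433] [ 0.6   -0.047  0.009] [ 0.638 -0.012  0.052]
comp [190 283  38  32 903] [ 0.442 -0.06   0.008] [0.51  0.012 0.022]
top table z 0.00014061216460881099
0.041 0.048 1023 [594.   82.7] [241.6 176.1] 78.5 med z 0.0454
0.048 0.0545 1982 [590.2  86.2] [238.6 173.1] 76.6 med z 0.0512
0.06 0.25 1235 [602.4 135.9] [ 78.2 160.5] 85.1 med z 0.1681
0.19 0.25 222 [649.5 131.4] [71.9 16.3] 79.5 med z 0.2096
comp [ 206  168   72   92 4615] [0.508 0.062 0.008] [0.702 0.218 0.218]
comp [307 203  18  17 233] [ 0.6   -0.045  0.025] [ 0.637 -0.007  0.055]
comp [297 260  32  32 779] [ 0.44  -0.058  0.008] [0.51  0.013 0.027]
```

View pics/crop.png

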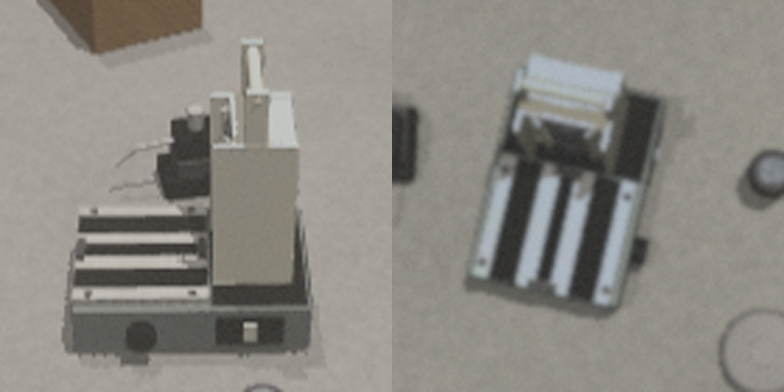

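```bash
cat >> h.py <<'E'
from scipy.spatial.transform import Rotation as R
YAW=np.deg2rad(-10.8); FX=np.array([np.cos(YAW),np.sin(YAW),0]); FY=np.array([-np.sin(YAW),np.cos(YAW),0]); Z=np.array([0,0,1.])
BAR=np.array([.6492,.1303,.2050])
HEEL=BAR-.030*FX-.154*Z
def bar_at(th):  # th rad
    return HEEL+FX*(.030*np.cos(th)-.154*np.sin(th))+Z*(.154*np.cos(th)+.030*np.sin(th))
def pose(p,phi,past=.015,s=1,back=0):
    tx=-np.cos(phi)*Z+np.sin(phi)*FX; ty=s*(np.cos(phi)*FX+np.sin(phi)*Z)
    M=np.c_[tx,ty,np.cross(tx,ty)]
    return p+(past-back)*tx, R.from_matrix(M).as_euler("xyz")
def phi_of(th): return np.deg2rad(68)*np.clip((th-.1)/1.37,0,1)
E
python3 - <<'E'
from h import *
for n in("side","top"):
    z=np.load(f"{n}0.npz"); P,im,d=cloud(n,z["im"],z["d"]); Q=P.reshape(-1,3)-HEEL
    u,v,h=Q@FX,Q@FY,P.reshape(-1,3)[:,2]
    s=(abs(h-.051)<.0035)&(u<-.01)&(u>-.11)&(abs(v)<.09)
    print(n,"deck u",np.percentile(u[s],[1,50,99]).round(4))
    for lo in(-.095,-.075,-.055,-.035,-.015):
        t=(h>.02)&(h<.08)&(u>lo)&(u<lo+.012)&(abs(v)<.08); print(lo,"body v",np.percentile(v[t],[1,99]).round(4),end=" ")
        t=t&(abs(h-.054)<.0055)&(h>.0535); print("roller?",np.percentile(v[t],[5,50,95]).round(4) if t.sum()>3 else "",t.sum())
    c=z["im"].astype(int)
    s=(u>-.12)&(u<.1)&(abs(v)<.08)&(h>.04)&(h<.2); print("all u",np.percentile(u[s&(h<.05)],[1,99]).round(4))
for s in(1,-1):
    for th in np.deg2rad([0,30,60,90]):
        for back in(0,.08):
            q=inverse_kinematics(*pose(bar_at(th),phi_of(th),s=s,back=back)); print(s,round(th,2),back,None if q is None else np.round(q,2))
E
```

```text
side deck u [-0.1005 -0.056  -0.0108]
-0.095 body v [-0.0631  0.0558] roller? [-0.0057 -0.0011  0.0112] 16
-0.075 body v [-0.0625  0.0552] roller? [-0.0069 -0.0004  0.0028] 14
-0.055 body v [-0.0742  0.0536] roller? [-0.0058 -0.0015  0.0028] 15
-0.035 body v [-0.0633  0.0544] roller? [-0.0092 -0.002   0.0065] 19
-0.015 body v [-0.0639  0.0537] roller? [-0.0115 -0.0032  0.0053] 20
all u [-0.1001  0.0723]
top deck u [-0.1015 -0.0563 -0.011 ]
-0.095 body v [-0.0585  0.063 ] roller? [-0.0412  0.0034  0.048 ] 64
-0.075 body v [-0.0613  0.063 ] roller? [-0.045   0.0006  0.0358] 68
-0.055 body v [-0.0723  0.0626] roller? [-0.0425  0.0012  0.0469] 61
-0.035 body v [-0.0611  0.0626] roller? [-0.0436  0.0006  0.0464] 81
-0.015 body v [-0.0616  0.0622] roller? [-0.0499  0.0026  0.0422] 74
all u [-0.1018  0.0703]
1 0.0 0 [0.08 0.34 1.46 0.   1.34 0.27]
1 0.0 0.08 [0.08 0.29 1.37 0.   1.48 0.27]
1 0.52 0 [ 0.19 -0.05  1.95 -0.17  0.91  0.46]
1 0.52 0.08 [ 0.21 -0.18  1.92 -0.16  1.07  0.45]
1 1.05 0 [ 0.4  -0.25  2.39 -1.02  0.5   1.39]
1 1.05 0.08 [ 0.51 -0.5   2.44 -0.83  0.7   1.22]
1 1.57 0 None
1 1.57 0.08 None
-1 0.0 0 None
-1 0.0 0.08 None
-1 0.52 0 None
-1 0.52 0.08 None
-1 1.05 0 [ 0.4  -0.25  2.39 -1.02  0.5  -1.75]
-1 1.05 0.08 [ 0.51 -0.5   2.44 -0.83  0.7  -1.93]
-1 1.57 0 [ 0.61  0.19  2.5   4.15  0.9  -0.41]
-1 1.57 0.08 None<sys>:0: UserWarning: Gimbal lock detected. Setting third angle to zero since it is not possible to uniquely determine all angles.
```

```bash
cat >> h.py <<'E'
import warnings; warnings.filterwarnings("ignore")
def pose(p,phi,past=.015,psi=0,back=0):
    tx=-np.cos(phi)*Z+np.sin(phi)*FX; ty=np.cos(phi)*FX+np.sin(phi)*Z
    tx=np.cos(psi)*tx+np.sin(psi)*FY   # swing in the plane of the pads
    M=np.c_[tx,ty,np.cross(tx,ty)]
    return p+(past-back)*tx, R.from_matrix(M).as_euler("xyz")
E
python3 - <<'E'
from h import *
D=np.deg2rad
for th in(60,75,90):
  for psi in(-35,-20,0,20,35):
    r=[]
    for phi in range(20,75,5):
        q=[inverse_kinematics(*pose(bar_at(D(th)),D(phi),psi=D(psi),back=b)) for b in(0,.06)]
        r.append(f"{phi}:"+"".join("." if x is None else "Y" for x in q))
    print(th,psi,*r)
for phi,psi in((30,0),(40,0),(45,-20),(45,20)):
    for b in(0,.06):
        q=inverse_kinematics(*pose(bar_at(D(90)),D(phi),psi=D(psi),back=b)); print(phi,psi,b,None if q is None else np.round(q,2))
E
```

```text
60 -35 20:YY 25:YY 30:YY 35:YY 40:YY 45:YY 50:YY 55:YY 60:.Y 65:.Y 70:..
60 -20 20:YY 25:YY 30:YY 35:YY 40:YY 45:YY 50:YY 55:.Y 60:.. 65:.. 70:..
60 0 20:YY 25:YY 30:YY 35:YY 40:YY 45:YY 50:YY 55:.Y 60:.. 65:Y. 70:Y.
60 20 20:YY 25:YY 30:YY 35:YY 40:YY 45:Y. 50:.. 55:.. 60:.. 65:.. 70:..
60 35 20:YY 25:YY 30:YY 35:YY 40:YY 45:Y. 50:.. 55:.. 60:.. 65:.. 70:..
75 -35 20:YY 25:YY 30:YY 35:YY 40:YY 45:YY 50:YY 55:YY 60:.Y 65:.Y 70:..
75 -20 20:YY 25:YY 30:YY 35:YY 40:YY 45:YY 50:YY 55:.Y 60:.. 65:.. 70:..
75 0 20:YY 25:YY 30:YY 35:YY 40:YY 45:YY 50:.Y 55:.. 60:.. 65:Y. 70:Y.
75 20 20:YY 25:YY 30:YY 35:YY 40:Y. 45:.. 50:.. 55:.. 60:.. 65:.. 70:..
75 35 20:YY 25:YY 30:YY 35:Y. 40:Y. 45:.. 50:.. 55:.. 60:.. 65:.. 70:..
90 -35 20:YY 25:YY 30:YY 35:YY 40:YY 45:YY 50:YY 55:YY 60:.Y 65:.Y 70:..
90 -20 20:YY 25:YY 30:YY 35:YY 40:YY 45:YY 50:.Y 55:.Y 60:.. 65:.. 70:..
90 0 20:YY 25:YY 30:YY 35:YY 40:YY 45:.Y 50:.. 55:.. 60:Y. 65:Y. 70:.Y
90 20 20:YY 25:YY 30:YY 35:Y. 40:Y. 45:.. 50:.. 55:.. 60:.. 65:.. 70:..
90 35 20:YY 25:YY 30:YY 35:Y. 40:.. 45:.. 50:.. 55:.. 60:.. 65:.. 70:..
30 0 0 [ 0.34 -0.14  2.33 -0.51  0.55  0.92]
30 0 0.06 [ 0.39 -0.32  2.35 -0.44  0.7   0.85]
40 0 0 [ 0.41 -0.14  2.41 -0.98  0.45  1.42]
40 0 0.06 [ 0.49 -0.35  2.46 -0.79  0.6   1.24]
45 -20 0 [ 0.65  0.15  2.21 -1.14  0.92  1.78]
45 -20 0.06 [ 0.76  0.05  2.21 -1.03  1.04  1.72]
45 20 0 None
45 20 0.06 None
```

```bash
cat >> h.py <<'E'
D=np.deg2rad
def step(thd):
    th=D(thd); f=np.clip((thd-8)/72,0,1); return bar_at(th),D(52)*f,.013,D(-30)*f
E
python3 - <<'E'
from h import *
gripper_to(.021,20)
p,o=pose(*step(0)[:2],back=.11); 
movep([.40,.40,.33],o); movep(p,o)
bad=[(t,b) for t in range(0,93,3) for b in(0,.06) if (inverse_kinematics(*pose(*step(t),back=b)) is None)]
print("bad",bad)
prev=None
for t in range(0,93,10):
    q=inverse_kinematics(*pose(*step(t))); print(t,None if q is None else np.round(q,2))
ob=observe(); print(ob["time_s"],ob["eef_pos"],ob["opening"],ob["ft_force"])
S=[];
for n in("side","top"):
    im,d=get_image(n); x=im[120:290,180:340] if n=="side" else im[130:300,170:330]
    S.append(cv2.resize(x[:,:,::-1],None,fx=2.4,fy=2.4,interpolation=cv2.INTER_CUBIC))
cv2.imwrite("pics/a.png",np.hstack(S))
E
```

```text
bad []
0 [0.08 0.34 1.46 0.   1.34 0.27]
10 [ 0.1   0.26  1.55 -0.02  1.31  0.3 ]
20 [ 0.17  0.15  1.69 -0.15  1.19  0.42]
30 [ 0.26  0.06  1.82 -0.3   1.1   0.58]
40 [ 0.35  0.01  1.93 -0.48  1.03  0.81]
50 [ 0.46  0.    2.02 -0.68  1.    1.07]
60 [ 0.56  0.05  2.08 -0.88  1.01  1.36]
70 [ 0.65  0.14  2.1  -1.05  1.07  1.65]
80 [ 0.72  0.28  2.09 -1.17  1.16  1.9 ]
90 [ 0.74  0.33  2.09 -1.19  1.15  1.97]
3.0583 [0.64874098 0.13181966 0.30020344] 0.021026924216615436 [0.06605991 0.5011827  0.44541011]
```

View pics/a.png

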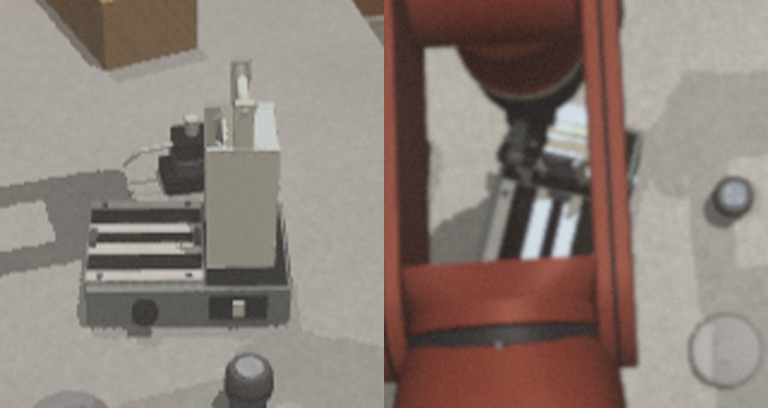

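The carrier is untouched in the side view (bar at about (240,80) in the crop), and the arm hides it in the top view. Next I'll lower the open fingertips over the bar, with a force guard.

```bash
python3 - <<'E'
from h import *
p,o=pose(*step(0),back=.045); print(move_l(p,.1,o))
p,o=pose(*step(0)); print(move_l(p,.04,o,max_force=3))
hold(.2); ob=observe(); print(ob["time_s"],ob["eef_pos"]-p,ob["ft_force"])
im,d=get_image("side"); cv2.imwrite("pics/b.png",cv2.resize(im[90:260,200:360,::-1],None,fx=3.4,fy=3.4,interpolation=cv2.INTER_CUBIC))
E
```

```text
False
False
5.4167 [1.40574107e-04 2.26999128e-05 2.89447969e-04] [-0.16084375 -0.36164934  0.26447073]
```

View pics/b.png

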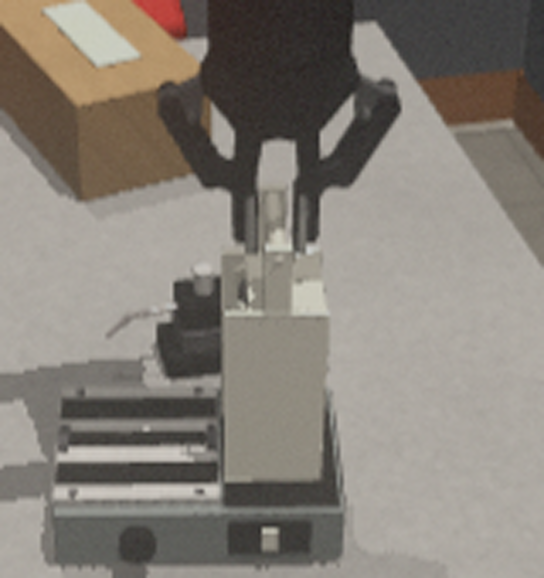

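The fingers straddle the bar: bar at about (275,205), fingers at about (245,220) and (308,220), with nothing touching. I'll tip it in small guarded steps.

```bash
cat >> h.py <<'E'
def go(a,b,st=4,feed=.025,mf=6):
    for t in np.arange(a,b+.1,st):
        p,o=pose(*step(t)); hit=move_l(p,feed,o,max_force=mf); ob=observe()
        print(t,round(ob["time_s"],2),"err mm",np.round(1e3*(ob["eef_pos"]-p),1),"f(u,v,z)",np.round([ob["ft_force"]@FX,ob["ft_force"]@FY,ob["ft_force"][2]],1),"HIT" if hit else "")
        if hit: break
E
python3 - <<'E'
from h import *
go(4,40)
im,d=get_image("side"); cv2.imwrite("pics/c.png",cv2.resize(im[90:260,160:320,::-1],None,fx=3.4,fy=3.4,interpolation=cv2.INTER_CUBIC))
E
```

```text
4.0 6.06 err mm [-0.   0.   0.1] f(u,v,z) [ 0.1 -0.3 -0. ] 
8.0 6.65 err mm [-0.1  0.  -0. ] f(u,v,z) [ 1.2 -0.4 -0.4] 
12.0 7.21 err mm [-0.2  0.3  0.2] f(u,v,z) [0.5 0.8 0. ] 
16.0 7.77 err mm [-0.2  0.2  0.1] f(u,v,z) [ 1.2 -0.7 -0.5] 
20.0 8.32 err mm [-0.2  0.3  0.1] f(u,v,z) [ 1.2 -0.4 -0.3] 
24.0 8.88 err mm [-0.2  0.3  0.1] f(u,v,z) [ 1.1  0.5 -0.3] 
28.0 9.44 err mm [-0.1  0.2  0.1] f(u,v,z) [-0.1 -1.2 -0.7] 
32.0 10.0 err mm [0.  0.1 0.1] f(u,v,z) [-0.8 -0.  -1.1] 
36.0 10.56 err mm [0.1 0.1 0.1] f(u,v,z) [ 0.   0.9 -0. ] 
40.0 11.12 err mm [0.2 0.1 0.2] f(u,v,z) [-0.9  0.   0.4]
```

View pics/c.png

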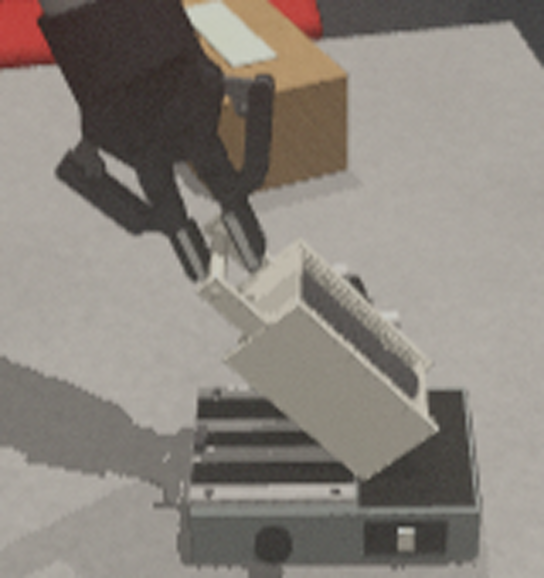

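The carrier leans about 42° on the edge, with its bar resting on the near finger at about (205,285). I'll continue to just before touchdown.

```bash
python3 - <<'E'
from h import *
go(44,80); go(82,86,2,.015,5)
im,d=get_image("side"); cv2.imwrite("pics/d.png",cv2.resize(im[120:290,140:300,::-1],None,fx=3.4,fy=3.4,interpolation=cv2.INTER_CUBIC))
E
```

```text
44.0 11.74 err mm [0.2 0.1 0.2] f(u,v,z) [-0.3 -0.2 -0.5] 
48.0 12.31 err mm [0.2 0.1 0.2] f(u,v,z) [-0.3 -0.5  0.3] 
52.0 12.88 err mm [0.3 0.1 0.2] f(u,v,z) [ 0.   0.5 -1.1] 
56.0 13.44 err mm [0.2 0.1 0.2] f(u,v,z) [-1.3  0.1 -0.7] 
60.0 14.01 err mm [0.2 0.1 0.2] f(u,v,z) [-0.6  0.  -0.7] 
64.0 14.57 err mm [0.2 0.1 0.2] f(u,v,z) [-1.1 -0.7 -0.8] 
68.0 15.14 err mm [0.1 0.1 0.2] f(u,v,z) [-0.6 -0.4  0.1] 
72.0 15.71 err mm [0.1 0.1 0.2] f(u,v,z) [-2.1 -0.  -0.7] 
76.0 16.27 err mm [0.1 0.1 0.1] f(u,v,z) [-0.2 -0.8  0.3] 
80.0 16.84 err mm [0.  0.  0.1] f(u,v,z) [-1.5 -0.6 -0.4] 
82.0 17.36 err mm [-0.  -0.  -0.1] f(u,v,z) [1.1 0.1 0. ] 
84.0 17.88 err mm [-0.1 -0.1 -0.1] f(u,v,z) [-0.2 -0.3 -0.9] 
86.0 18.39 err mm [-0.1 -0.  -0.1] f(u,v,z) [-0.7  0.1 -0.9]
```

View pics/d.png

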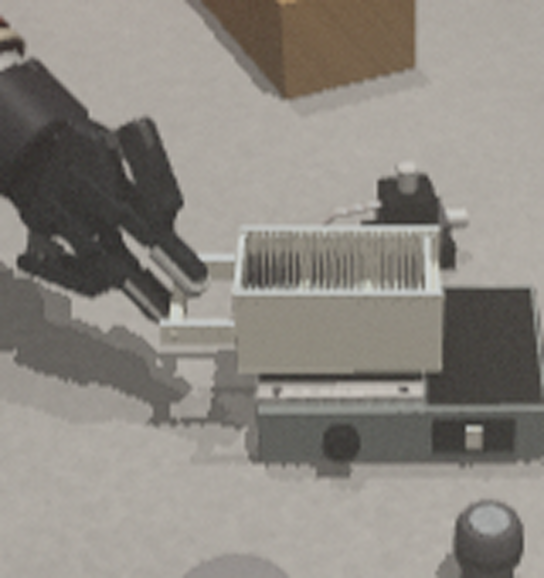

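The carrier now lies almost flat on the deck with its open side up. I'll measure the remaining tilt from depth.

```bash
cat >> h.py <<'E'
def tilt():
    P,im,d=cloud("side"); P=P.reshape(-1,3); Q=P-HEEL; u,v,h=Q@FX,Q@FY,P[:,2]
    m=(abs(v)<.04)&(h>.098)&(h<.13)&(u>-.125)&(u<.03)
    us=[];hs=[]
    for a in np.arange(-.10,.0,.01):
        k=m&(u>a)&(u<a+.01)&(v<-.022)
        if k.sum()>5: us.append(a+.005); hs.append(np.percentile(h[k],90))
    c=np.polyfit(us,hs,1); print("rim tilt deg",np.rad2deg(np.arctan(c[0])).round(2),"h(u=-.05)",np.polyval(c,-.05).round(4),np.round(hs,4))
    mm=(h>.075)&(h<.125)&(abs(v)<.06)&(u>-.12)&(u<.06)
    r=cv2.minAreaRect((np.c_[u,v][mm]*1e3).astype(np.float32)); print("rect",np.round(r[0],1),np.round(r[1],1),round(r[2],2),"u max",np.percentile(u[mm],99.5).round(4),"v",np.percentile(v[mm],[1,99]).round(4))
E
python3 - <<'E'
from h import *
tilt()
go(88,88,2,.01,4); hold(.2); tilt()
go(90,90,2,.01,4); hold(.2); tilt()
E
```

```text
rim tilt deg -0.83 h(u=-.05) 0.1105 [0.1115 0.1103 0.1111 0.1108 0.1101 0.1107 0.1104 0.11   0.1102 0.1095]
rect [-54.6   0.8] [ 76.6 130.3] 89.18 u max 0.01 v [-0.0361  0.0346]
88.0 19.19 err mm [0.1 0.  0.1] f(u,v,z) [-0.3  0.8 -0.5] 
rim tilt deg 0.42 h(u=-.05) 0.11 [0.1096 0.1096 0.1097 0.11   0.1097 0.1101 0.1101 0.1108 0.1101 0.1099]
rect [-55.7   1.5] [ 78.7 128.4] 89.29 u max 0.0083 v [-0.036   0.0358]
90.0 20.14 err mm [ 0. -0. -0.] f(u,v,z) [0.2 0.6 0.4] 
rim tilt deg -0.08 h(u=-.05) 0.1099 [0.1093 0.11   0.1106 0.11   0.1101 0.1095 0.1093 0.1104 0.1098 0.1096]
rect [-55.5   0.2] [ 75.7 127.9] 89.45 u max 0.0083 v [-0.0361  0.0358]
```

The carrier is flat (tilt about 0°, rim 0.110 m) and square, with its heel at the edge and no load on the fingers. I'll withdraw along the tool axis.

```bash
python3 - <<'E'
from h import *
for b in(.015,.03,.06):
    p,o=pose(*step(90),back=b); print(move_l(p,.03 if b<.04 else .08,o,max_force=3 if b<.04 else 8),observe()["ft_force"].round(1))
p=observe()["eef_pos"]
try: move_l(p+np.array([-.03,.02,.15]),.15)
except Unreachable: move_l(p+np.array([0,.03,.12]),.15)
hold(.3); tilt(); print(observe()["time_s"])
im,d=get_image("side"); im2,_=get_image("top")
cv2.imwrite("pics/e.png",np.hstack([cv2.resize(x[:,:,::-1],None,fx=2.2,fy=2.2,interpolation=cv2.INTER_CUBIC) for x in(im[130:310,150:330],im2[140:320,150:330])]))
for n in("side","top"):
    z=np.load(f"{n}0.npz"); A=cloud(n,z["im"],z["d"])[0]; B=cloud(n)[0]
    for nm,c in(("eyepiece",(.619,-.028)),("box",(.475,-.023)),):
        g=lambda P:P[(P[...,2]>.01)&(np.hypot(P[...,0]-c[0],P[...,1]-c[1])<.055)].mean(0).round(4)
        print(n,nm,g(A),g(B))
E
```

```text
False [-0.1  0.5 -0.4]
False [-1.1 -0.4 -1.2]
False [-0.8  0.3  0.4]
rim tilt deg -0.11 h(u=-.05) 0.1099 [0.1101 0.1101 0.1094 0.1101 0.1104 0.1096 0.1101 0.1102 0.1098 0.1096]
rect [-55.6   0.3] [ 76.9 128. ] 89.49 u max 0.0083 v [-0.0363  0.0355]
23.75
side eyepiece [ 0.6175 -0.0346  0.0396] [ 0.6174 -0.0347  0.0396]
side box [ 0.4758 -0.0271  0.017 ] [ 0.4757 -0.0273  0.0171]
top eyepiece [ 0.6177 -0.0258  0.048 ] [ 0.6177 -0.0258  0.048 ]
top box [ 0.475  -0.0225  0.0188] [ 0.4746 -0.0225  0.0189]
```

View pics/e.png

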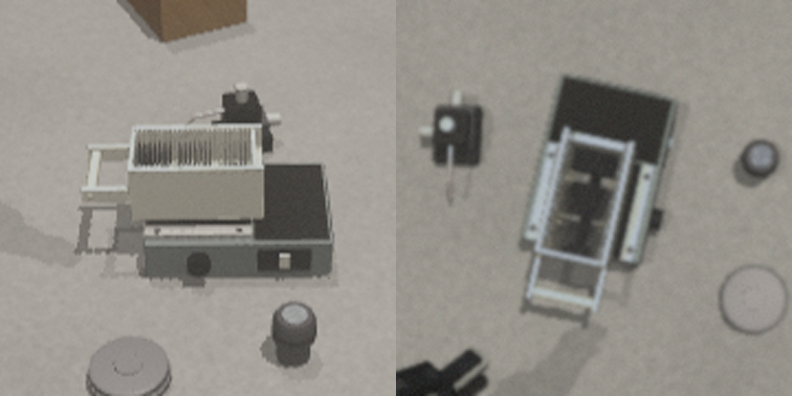

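The carrier lies flat along the deck astride the roller, open side up. The gripper is clear at lower left in the top view, and the bystanders are where they were.

```bash
python3 -c "
from plant import *
print(observe()['joint_velocities'].round(3)); job_done()"
```

```text
[-0.    -0.001 -0.001 -0.    -0.001  0.   ]
the job is handed in; nothing more can be done
```

The carrier is lying on its feet on the deck, astride the roller with its open side up, and the job is handed in. I straddled the handle bar with loosely open fingers (21 mm around the 10 mm bar) and tipped it over the deck edge in steps of 4° or less. One finger pushed until it went past balance, and the other bore the weight all the way down. I then withdrew along the finger direction and moved clear, at about 24 s on the robot's clock.

| Last check | Result |
|---|---|
| Tilt of the carrier's rim | about -0.1° |
| Rim height | 0.110 m, against about 0.111 m expected |
| Lengthwise angle to the deck | within about 1° |
| Heel position | about at the deck edge and the middle line |
| Wrist force readings | about 2 N or less; no force limit tripped |
| Eyepiece and wafer box | unmoved, within 0.5 mm |
| Positioner | checked by eye only in the last picture; looks undisturbed |

No check failed or disagreed.

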